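Free a locked pump dispenser and test its stroke

ROBOT

A 7-joint arm with a two-finger parallel gripper is mounted at the origin on the work surface. World frame = base frame: x ahead of the robot, y to its left, z up, the work surface at z = 0. Lengths are in mm, angles in rad, forces in N, time in s.
With the tool pointing down it reaches from about 425 to 1025 mm from the base axis. Payload 9.4 kg.
Tool frame: the origin (TCP) lies at the very end of the fingers, on their centre line; the grasp point (between the pads) lies 19 mm behind it; z points along the fingers, y is the line along which they close (so a half turn about z gives the same grasp; the last joint's range is limited). The gripper opens to 85 mm and grips with 20 to 120 N. Pads are 22 mm wide; open, the fingers measure 114 mm over their backs; the gripper's body (76 mm by 85 mm) begins 54 mm behind the grasp point. The pads swing forward as they close: fully open they stand 13 mm farther back than shut.
Start: joints at [1.203, 0.599, -0.003, 1.599, 0.002, 0.943, -0.08], TCP at [207.862, -694.563, 231.275] pointing down, gripper open.
Joint ranges: [-2.57, 2.57], [-0.35, 1.97], [-1.29, 1.29], [0.11, 2.56], [-1.05, 4.19], [0.11, 1.86], [-2.63, 2.63]. Speed limits (rad/s): [2.22, 2.22, 3.01, 3.01, 3.14, 3.14, 3.14].

INTERFACE

Orientations are given as a unit quaternion [w, x, y, z].
In Python, from workcell import * gives the robot as it stands.
- The arm moves only by the tool carry_out, never from a script. Its argument "increments" is one flat list of numbers, 7 for each row, row after row: the shift along the world's x, y, z in units of 0.15 m (1.0 is 0.15 m), then the turn, a rotation vector about the world's x, y, z in units of 180 degrees (1.0 is 180 degrees), then the opening, from 0 (shut) to 1 (fully open). A call has 1 to 5 rows; each row shifts and turns the commanded pose from where the row before left it; what a row does not reach is not made up. A row lasts 1/8 s, in which the tool goes at most 62.5 mm and 10.7 degrees, less where a joint would pass 70% of its speed; a pose out of reach is approached as far as the arm can. A call with a number of a shift or a turn outside -1 to 1 is refused whole. A call with a gripper value outside its range is refused whole. The fingers move at their own pace and stop on an object; "grip_force" is the grip in N (left out, the last holds). Time passes only in rows, so rows that do not move let the fingers close. It gives the time, the measured TCP pose, the force, the opening and the grip force at its end, in the units of the state.
- read_state(): the state, without advancing time (a new reading comes with each control period).
- grab_frame(name): name is "scene" or "top" or "wrist"; returns (picture, depth): 480x640x3 uint8, blue, green, red; 480x640 float32, mm along the optical axis (not along the pixel's ray), 0 where there is no reading.
- get_calibration(name): a dict with "fovy" (degrees; the focal length in pixels is half the picture's height over the tangent of half this angle, whatever the lens; pixels are square), "cx", "cy" (the principal point, pixels), "cam_to_world" (4x4, takes a point from camera to world coordinates); the wrist camera has in their place "T_tool_cam" (4x4, takes a point from camera to tool coordinates, whose origin is the TCP and whose axes are the flange's). Camera axes: x right, y down, z forward; pixel columns grow to the right and rows downward; lengths in mm; the calibration is good to about 2 mm. The wrist camera is an equidistant fisheye: a pixel r from the principal point sees the ray r / f radians off the axis. A picture is of the moment at which its call begins: read the wrist's pose just before it. get_calibration takes no time and is no camera call.
- sign_off(): hands the job in; it is judged then, once.
Trained networks look in the newest picture that a camera, given by its name, has taken for a name from the list of things; names that differ only in an ending like _2 or _b are one class to them, and where a whole thing is asked for, a point or a joint stands for the part that bears it (a point fixed in the world has none). Each returns a list of dicts, best first, with "score" (0 to 1); they miss things now and then, are a little off and sometimes report something else, mostly with a low value. They report only what shows in the picture. A call takes as long as a camera call. They do not tell look-alikes from the thing itself.
- look_for(camera, label): "box" ([centre column, centre row, width, height] in pixels, round what is visible of it).
The state is a dict: "t": time; "joint_positions": joint angles; "joint_vel": joint speeds; "tau": joint torques, N m; "position": TCP position; "orientation": TCP orientation; "contact_force": force on the tool from outside, world axes, zero at the start; "ft_torque": the same for the moment, N m; "finger_gap": opening from 0.0 (shut) to 1.0 (fully open); "grip_force": force on a finger pad.
Only numpy, scipy, OpenCV 4.12 (cv2) and the standard library are available. Lean on these libraries where they do the work, as an engineer would, in place of code of your own. Each camera call takes 0.05 s, during which the arm holds its last target. There are 200 camera calls.

TASK

The black pump dispenser clamped in the bench nest still has its grey transport lock clip around the stem, under the pump head's flange. Pull the clip out sideways and put it in the steel tray; only then press the pump head gently all the way down, hold it down for a moment and let it come back up. Leave the clip lying in the tray and the other things on the table where they are.

Things in the scene. Friction and masses are not known exactly. Their poses are not given: they have to be found in the camera images.
- bottle: fixed square black dispenser, 72 x 72 mm, in a 130 mm square nest; origin under the nest's centre, on the table; z up along the pump's axis, x the way the spout points. Collar diameter 52 mm; from it a white stem, diameter 14 mm, carries a flange and, above it, the round pump head (both diameter 46 mm; the head is 14 mm thick, flat; spout to 64 mm from the axis). Over 35 N spoils the dispenser
- collar_top (a point): centre of the flat top of the dispenser's collar, on the pump's axis, 172 mm above the table; the clip rests on it. How high the pump head sits is NOT measured and differs from bottle to bottle (a height thread): its top, unpressed, lies 44 to 68 mm above this point, so feel for it. The head starts to yield at 5 N and needs about 10 N to reach its stop
- pump (a joint): how far the pump head is pressed from its own rest height, m: 0 up, 0.020 fully down at the stop; springs back up by itself. With the clip in it cannot go beyond about 0.003
- clip: grey rigid lock clip, 109 x 38 mm, 45 g, loose on the collar. Two prongs (10 mm wide, 20 high, 18 mm slot open to +x, ends at x = +20 mm) straddle the stem; a bridge (x = -10 to -24 mm) joins them to a straight upright fin, 12 mm thick, 40 high, out to x = -89 mm. Origin on the stem's axis at the underside; z up. It comes out along its own -x (55 mm clears the flange); the flange blocks lifting
- clip_fin (a point): the point to grip on the clip's fin: 64 mm from the clip's origin along -x and 26 mm above its underside; the fin is 12 mm thick along y here
- tray: fixed open steel tray, 260 (x) x 200 (y) mm, rim 25 mm high, walls 4 mm, floor 4 to 5 mm thick; origin at the centre of its underside, on the table. The tray and a silver hard case change sides
- case: fixed silver hard case, 260 x 200 x 70 mm, not part of the job; origin at the centre of its underside
- mist_a: small round spray bottle, diameter 46 mm, 130 mm tall, behind the dispenser; a bystander: leave it where it is; origin at the centre of its underside, z up
- mist_b: a second small round spray bottle, the same; a bystander: leave it where it is; origin at the centre of its underside, z up
- jar: white jar with black cap, diameter 60 mm, 55 mm tall; a bystander: leave it where it is; origin at the centre of its underside, z up
- carton_a: folding carton 150 x 50 x 50 mm lying on the case; a bystander: leave it where it is; origin at the centre of its underside, z up
- carton_b: a second such carton on the case; a bystander: leave it where it is; origin at the centre of its underside, z up
- tape: roll of clear tape lying flat, diameter 100 mm, 45 mm high; a bystander: leave it where it is; origin at the centre of its underside, z up
- cap: loose black screw cap, diameter 56 mm, 22 mm high; a bystander: leave it where it is; origin at the centre of its underside, z up
Not all that is in view belongs to the job. What is shaped like the clip but blue is not meant.

How it is judged:
By the outcome, as a careful person would: the job done as asked, in the order asked, and still so for the second after the job is handed in, with the robot touching nothing.
It also fails if it takes over 54 s, if anything falls off the work surface, if the arm or the gripper's body presses on something with over 40 N, if the wrist force passes 120 N, or if a joint passes its speed limit or range.

## Working session

There is one attempt and no reset: what is moved stays moved. The work goes in short steps, Python scripts to look and compute and a tool call to move; the robot and the scene stay as the last step left them, time stands still between calls to the robot, and variables do not carry over. Pictures are saved under pics/ and viewed, at most 10 in all, crops included, and the job is handed in when it is done.

Besides the shell and the picture viewer there is one more tool, called after "Emit:" as name(argument=value, ...) on one line, values as JSON. carry_out: Moves the arm, as the interface text tells. Shifts and turns lie within -1 to 1; 1 stands for 0.15 m of shift or 180 degrees of turn. Its arguments: {"type":"object","properties":{"increments":{"type":"array"},"grip_force":{"type":"number"}},"required":["increments"]}

```bash
mkdir -p pics
cat > h.py <<'E'
from workcell import *
import numpy as np, cv2
def cloud(name,d):
    c=get_calibration(name); f=240/np.tan(np.radians(c["fovy"])/2)
    v,u=np.mgrid[0:480,0:640]
    p=np.stack([(u-c["cx"])/f*d,(v-c["cy"])/f*d,d,np.ones_like(d)],-1)
    return (p@np.array(c["cam_to_world"]).T)[...,:3]
E
python3 - <<'E'
from h import *
s=read_state(); print(s["t"],s["position"],s["orientation"],s["contact_force"],s["finger_gap"])
for n in ["scene","top"]:
    im,d=grab_frame(n); cv2.imwrite(f"pics/{n}0.png",im); np.save(n+"0.npy",d); P=cloud(n,d)
    np.save(n+"P.npy",P)
    for l in ["bottle","clip","tray"]:
        for r in look_for(n,l)[:3]:
            u,v=map(int,r["box"][:2]); print(n,l,round(r["score"],2),np.round(r["box"]),np.round(P[v,u]))
E
```

```text
0.0 [ 207.66586666 -694.10677969  230.42597825] [-7.68450289e-04  9.89448910e-01  1.44880029e-01 -2.03658295e-04] [0.81705164 1.14138197 0.21974691] 1.000865029558202
scene bottle 0.83 [340. 265.  83. 128.] [598.  23. 136.]
scene bottle 0.39 [180. 344.  34.  33.] [ 727. -236.   21.]
scene clip 0.63 [324. 221.  59.  54.] [581.  -4. 222.]
scene clip 0.62 [368. 227.  38.  27.] [393.  46.  19.]
scene tray 0.84 [204. 240. 129. 106.] [ 471. -288.    2.]
top bottle 0.88 [313. 228.  86.  95.] [543.  12. 200.]
top clip 0.65 [335. 228.  49.  38.] [537. -26. 211.]
top clip 0.56 [315. 326.  59.  35.] [390.  28.  -1.]
top tray 0.62 [469. 274. 130. 147.] [ 462. -289.    2.]
```

View pics/scene0.png

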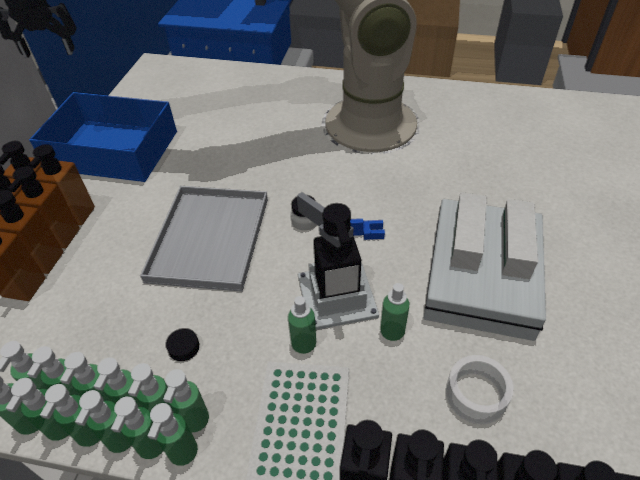

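View pics/top0.png

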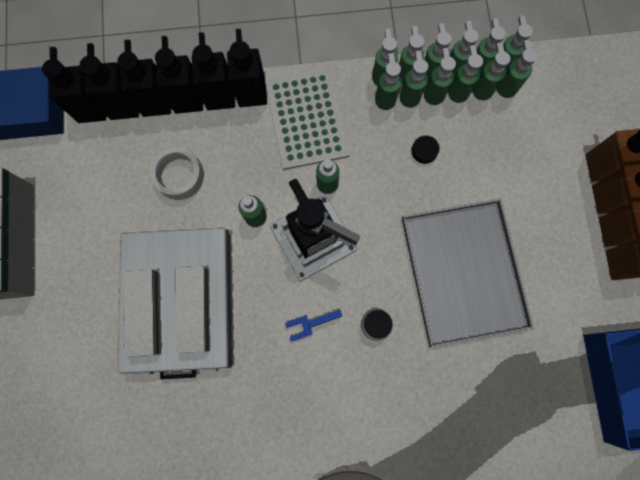

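The scene picture shows the dispenser at (337,265), with the grey fin pointing left and toward the robot at (315,207), the tray at (207,238) and the blue decoy at (368,228). The top picture shows the fin running from about (325,222) to (358,240), the head at (311,212), the spout end at (297,183) and the tray at (467,273).

Run:
```python
from h import *
import collections
for n in ["top","scene"]:
    P=np.load(n+"P.npy"); im=cv2.imread(f"pics/{n}0.png").astype(int)
    v=im.max(-1); sat=v-im.min(-1)
    reg=(P[...,0]>420)&(P[...,0]<680)&(P[...,1]>-150)&(P[...,1]<130)
    print(n,"z hist",np.histogram(P[...,2][reg&(P[...,2]>165)],bins=np.arange(165,260,5)))
    fin=reg&(P[...,2]>180)&(P[...,2]<225)&(v>45)&(sat<30)
    q=P[fin]; print("grey",len(q),np.round(np.median(q,0)))
    t=q[(q[:,2]>203)&(q[:,2]<222)]
    if len(t)>10:
        c=t.mean(0); w,V=np.linalg.eigh(np.cov((t-c)[:,:2].T)); a=(t-c)[:,:2]@V[:,1]; b=(t-c)[:,:2]@V[:,0]
        print("fintop",len(t),np.round(c,1),V[:,1],"len",a.min(),a.max(),"wid",b.min(),b.max(),"ends",c[:2]+V[:,1]*a.min(),c[:2]+V[:,1]*a.max())
    hd=reg&(P[...,2]>213)&(v<45); q=P[hd]; print("head",len(q),np.round(np.median(q,0),1),q.min(0).round(),q.max(0).round())
    q=P[reg&(P[...,2]>218)&(v<45)]
    h,e=np.histogram(q[:,2],bins=np.arange(210,260,3)); print(h)
    # nest: plate
    tr=(P[...,1]<-170)&(P[...,1]>-420)&(P[...,0]>300)&(P[...,0]<660)&(P[...,2]>14)&(P[...,2]<32)
    q=P[tr]
    if len(q)>30: print("tray",cv2.minAreaRect(q[:,:2].astype(np.float32)),len(q))
P=np.load("topP.npy")
print(np.round(P[200:256:3,288:364:3,2]).astype(int))
```

```text
top z hist (array([ 14,  68,  31,  40,  32,  72,  44,  69,  46, 256,  27,  80, 717,
        48,   0,   0,   0,   0]), array([165, 170, 175, 180, 185, 190, 195, 200, 205, 210, 215, 220, 225,
       230, 235, 240, 245, 250, 255]))
grey 407 [538. -29. 212.]
fintop 317 [533.8 -34.6 211.9] [0.57603349 0.81742609] len -32.62845621753489 77.37619471422781 wid -22.129720449275563 6.499328074967463 ends [515.0226085  -61.29836098] [578.38897193  28.6223108 ]
head 798 [569.6  17.2 227.3] [543. -11. 215.] [622.  41. 232.]
[  0   0   5   7  62 407 297  12   0   0   0   0   0   0   0   0]
tray ((465.45550537109375, -279.94073486328125), (260.7489013671875, 201.985107421875), 4.337258815765381) 1416
scene z hist (array([ 62, 116,  95,  96,  99,  98, 114, 130,  73, 177,  55, 156, 575,
         1,   0,   0,   0,   0]), array([165, 170, 175, 180, 185, 190, 195, 200, 205, 210, 215, 220, 225,
       230, 235, 240, 245, 250, 255]))
grey 614 [540. -31. 199.]
fintop 255 [534.  -36.7 209.9] [0.55043487 0.83487811] len -30.300198385887594 77.96173700243305 wid -5.632613944234749 13.031194292280714 ends [517
[... 2152 characters left out ...]
203  211  213    2    4]
 [  15   57   56   67  138  141  142  144  142  140  137  125  110   95
    79   50   59   58   58   12   13  182  192  189    0    1]
 [  11   11   58   55  117  140  140  142  140  127  113   96   77   59
    59   53   58   47   29   12   11   10   13    3   -1   -3]
 [  12    8   54   57   55  135  137  131  117   97   83   61   56   58
    58   54   34   13   10   13   13   16    9   -1   -2    3]
 [  13   11   16   58   55   95  111  103   83   67   48   57   58   57
    37   17    9   11   14   11    9    8    8   -2    2    3]
 [  12   12   13   37   51   44   75   69   49   55   56   56   41   18
    12   13   11   12   14   13    9   -2    3    0   -5   -1]]
```

Run:
```python
from h import *
from scipy.optimize import minimize
for n in ["top","scene"]:
    P=np.load(n+"P.npy"); im=cv2.imread(f"pics/{n}0.png").astype(int); v=im.max(-1)
    h=P[(P[...,2]>222)&(P[...,2]<240)&(P[...,0]>500)&(P[...,0]<680)&(abs(P[...,1])<130)]
    # disc r=23 covering most points compactly
    best=max(((np.sum(np.hypot(h[:,0]-x,h[:,1]-y)<22)-1*np.sum((np.hypot(h[:,0]-x,h[:,1]-y)<28)&(np.hypot(h[:,0]-x,h[:,1]-y)>24)),x,y) for x in np.arange(540,590) for y in np.arange(-15,35)))
    c=np.array(best[1:]); r=h[:,:2]-c; far=r[np.hypot(*r.T)>34]; 
    print(n,"head",best,"z",np.median(h[:,2]),"spout dir",np.degrees(np.arctan2(*far.mean(0)[::-1])),np.hypot(*far.T).max())
    # fin: top surface
    t=P[(P[...,2]>206)&(P[...,2]<218)&(P[...,0]>480)&(P[...,0]<570)&(P[...,1]>-90)&(P[...,1]<-5)&(v>45)]
    vx,vy,x0,y0=cv2.fitLine(t[:,:2].astype(np.float32),cv2.DIST_HUBER,0,.01,.01).ravel()
    a=(t[:,:2]-[x0,y0])@[vx,vy]; b=(t[:,:2]-[x0,y0])@[-vy,vx]
    print("fin",len(t),np.degrees(np.arctan2(vy,vx)),x0,y0,"b",np.percentile(b,[2,98]),"ends",np.array([x0,y0])+np.outer(np.percentile(a,[1,99]),[vx,vy]),"off axis",(c-[x0,y0])@[-vy,vx], "rect",cv2.minAreaRect(t[:,:2].astype(np.float32)))
    print("dist axis to tip",(c-[x0,y0])@[vx,vy]-np.percentile(a,[1,99]), np.median(t[:,2]))
    q=P[(np.abs(P[...,0]-380)<60)&(np.abs(P[...,1]+0)<300)&(P[...,2]>8)&(P[...,2]<90)]
```

```text
top head (np.int64(542), np.int64(565), np.int64(12)) z 227.33616992418 spout dir 22.834947469295276 63.017292289055355
fin 309 55.51686 533.65186 -34.903973 b [-6.27483701  5.71660222] ends [[515.74069002 -60.98131823]
 [551.80298741  -8.47725337]] off axis 0.7152737282372073 rect ((534.6175537109375, -33.72987365722656), (67.65603637695312, 13.334898948669434), 54.74212646484375)
dist axis to tip [88.04681002 24.35092136] 212.1201891773893
scene head (np.int64(429), np.int64(567), np.int64(13)) z 226.30143173848364 spout dir 22.815321964933478 61.43508872907711
fin 223 53.745728 534.2453 -36.664333 b [-5.01769545  7.83149972] ends [[516.41305683 -60.98064434]
 [550.96366076 -13.86692967]] off axis 2.956576850574038 rect ((532.31591796875, -36.3201789855957), (59.21147918701172, 13.671614646911621), 55.59764862060547)
dist axis to tip [89.57361902 31.14891258] 210.79780574467952
```

Emit:
carry_out(increments=[0.1, 0.2, 0.1, 0, 0, 0.05, 1, 0.13, 0.27, 0.1, 0, 0, 0.05, 1, 0.13, 0.27, 0.1, 0, 0, 0.05, 1, 0.13, 0.27, 0.1, 0, 0, 0.05, 1, 0.13, 0.27, 0.07, 0, 0, 0.0128, 1], grip_force=25)

```text
t: 1.02
position: [301.4, -501.4, 302.6]
orientation: [0.001, 0.886, 0.463, 0.0]
contact_force: [1.2, -0.0, -0.5]
finger_gap: 1.001
grip_force: 0.0
```

Emit:
carry_out(increments=[0.13, 0.27, 0, 0, 0, 0, 1, 0.13, 0.27, 0, 0, 0, 0, 1, 0.13, 0.27, 0, 0, 0, 0, 1, 0.13, 0.27, 0, 0, 0, 0, 1, 0.13, 0.27, 0, 0, 0, 0, 1])

```text
t: 1.65
position: [398.9, -298.7, 302.1]
orientation: [0.0, 0.887, 0.461, 0.0]
contact_force: [0.3, 0.0, -0.6]
finger_gap: 1.003
grip_force: 0.0
```

Emit:
carry_out(increments=[0.13, 0.27, 0, 0, 0, 0, 1, 0.13, 0.27, 0, 0, 0, 0, 1, 0.13, 0.27, 0, 0, 0, 0, 1, 0.13, 0.27, 0, 0, 0, 0, 1, 0.13, 0.27, 0, 0, 0, 0, 1])

```text
t: 2.28
position: [496.4, -96.3, 302.1]
orientation: [0.0, 0.887, 0.461, 0.0]
contact_force: [0.1, 0.0, -0.4]
finger_gap: 0.996
grip_force: 0.0
```

Emit:
carry_out(increments=[0.108, 0.1875, 0, 0, 0, 0, 1, 0.108, 0.1875, 0, 0, 0, 0, 1, 0, 0, -0.2, 0, 0, 0, 1, 0, 0, 0, 0, 0, 0, 1])

```text
t: 2.78
position: [527.1, -41.2, 270.4]
orientation: [-0.001, 0.887, 0.462, -0.002]
contact_force: [0.2, -0.6, 0.6]
finger_gap: 0.997
grip_force: 0.0
```

```bash
cat >> h.py <<'E'
from scipy.spatial.transform import Rotation as R
def wcloud(s,d):
    c=get_calibration("wrist"); f=240/np.tan(np.radians(c["fovy"])/2)
    v,u=np.mgrid[0:480,0:640]; x=u-c["cx"]; y=v-c["cy"]; r=np.hypot(x,y)+1e-9
    th=r/f; k=np.where(th<1.4,np.tan(np.minimum(th,1.4)),np.nan)*d/r
    p=np.stack([x*k,y*k,d,np.ones_like(d)],-1)
    T=np.eye(4); q=s["orientation"]; T[:3,:3]=R.from_quat([q[1],q[2],q[3],q[0]]).as_matrix(); T[:3,3]=s["position"]
    return (p@(T@np.array(c["T_tool_cam"])).T)[...,:3]
E
python3 - <<'E'
from h import *
s=read_state(); im,d=grab_frame("wrist"); cv2.imwrite("pics/w1.png",im); P=wcloud(s,d)
print(s["position"])
v=im.astype(int).max(-1)
t=P[(P[...,2]>204)&(P[...,2]<220)&(P[...,0]>480)&(P[...,0]<570)&(P[...,1]>-90)&(P[...,1]<-5)&(v>45)]
vx,vy,x0,y0=cv2.fitLine(t[:,:2].astype(np.float32),cv2.DIST_HUBER,0,.01,.01).ravel()
b=(t[:,:2]-[x0,y0])@[-vy,vx]; a=(t[:,:2]-[x0,y0])@[vx,vy]
print(len(t),np.degrees(np.arctan2(vy,vx)),x0,y0,np.percentile(b,[1,99]),np.median(t[:,2]),"tip",np.array([x0,y0])+a.min()*np.array([vx,vy]),"tool off",(np.array(s["position"][:2])-[x0,y0])@[-vy,vx])
h=P[(P[...,2]>222)&(P[...,2]<240)&(P[...,0]>500)&(P[...,0]<680)&(abs(P[...,1])<130)]; print(len(h),np.median(h[:,2]) if len(h) else 0)
E
```

```text
[527.13269818 -41.18627377 270.39481504]
2149 55.287262 533.0479 -34.13593 [-5.84313338  6.02165413] 212.41337881741958 tip [513.84466521 -61.85576957] tool off 0.8475038744241064
8770 227.73604766841797
```

View pics/w1.png

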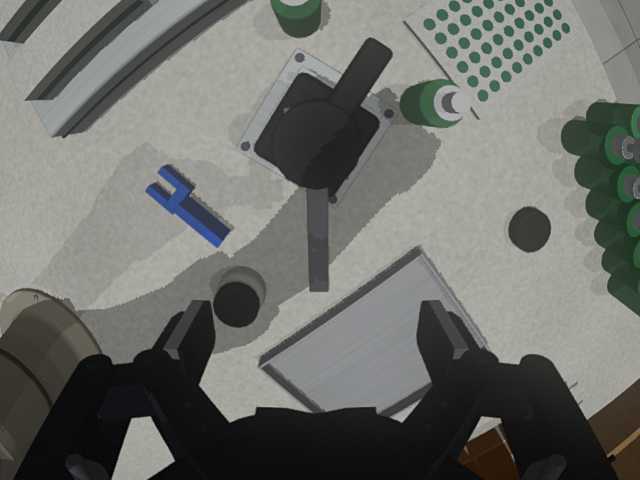

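The wrist picture shows the grey fin at (317,240), midway between the open fingers at (190,330) and (445,330). The blue decoy is off to the left at (190,205).

Emit:
carry_out(increments=[0.005, -0.003, -0.2, 0, 0, 0, 1, 0, 0, -0.2, 0, 0, 0, 1, 0, 0, -0.15, 0, 0, 0, 1, 0, 0, -0.06, 0, 0, 0, 1, 0, 0, 0, 0, 0, 0, 0.5])

```text
t: 3.45
position: [529.3, -42.1, 180.8]
orientation: [0.0, 0.887, 0.461, 0.0]
contact_force: [0.2, 0.7, 0.8]
finger_gap: 0.817
grip_force: 0.0
```

Emit:
carry_out(increments=[0, 0, 0, 0, 0, 0, 0.25, 0, 0, 0, 0, 0, 0, 0.25, 0, 0, 0, 0, 0, 0, 0.1, 0, 0, 0, 0, 0, 0, 0.05, 0, 0, 0, 0, 0, 0, 0])

```text
t: 4.08
position: [529.2, -41.8, 180.7]
orientation: [0.0, 0.887, 0.461, 0.0]
contact_force: [-1.2, -1.1, 5.5]
finger_gap: 0.136
grip_force: 32.6
```

Emit:
carry_out(increments=[-0.028, -0.04, 0.004, 0, 0, 0, 0, -0.057, -0.082, 0, 0, 0, 0, 0, -0.057, -0.082, 0, 0, 0, 0, 0], grip_force=35)

```text
t: 4.45
position: [506.9, -73.4, 180.8]
orientation: [-0.0, 0.887, 0.461, -0.0]
contact_force: [0.8, -0.6, 0.6]
finger_gap: 0.132
grip_force: 34.0
```

Emit:
carry_out(increments=[-0.057, -0.082, 0, 0, 0, 0, 0, -0.057, -0.082, 0, 0, 0, 0, 0, -0.057, -0.082, 0, 0, 0, 0, 0, -0.057, -0.082, 0, 0, 0, 0, 0, 0, 0, 0, 0, 0, 0, 0])

```text
t: 5.08
position: [472.7, -122.8, 180.9]
orientation: [0.0, 0.888, 0.461, -0.0]
contact_force: [-0.4, 0.4, -0.5]
finger_gap: 0.135
grip_force: 34.0
```

Run:
```python
from h import *
im,d=grab_frame("scene"); cv2.imwrite("pics/s2.png",cv2.resize(im[130:330,180:440],None,fx=3,fy=3))
```

```text
(no output)
```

View pics/s2.png

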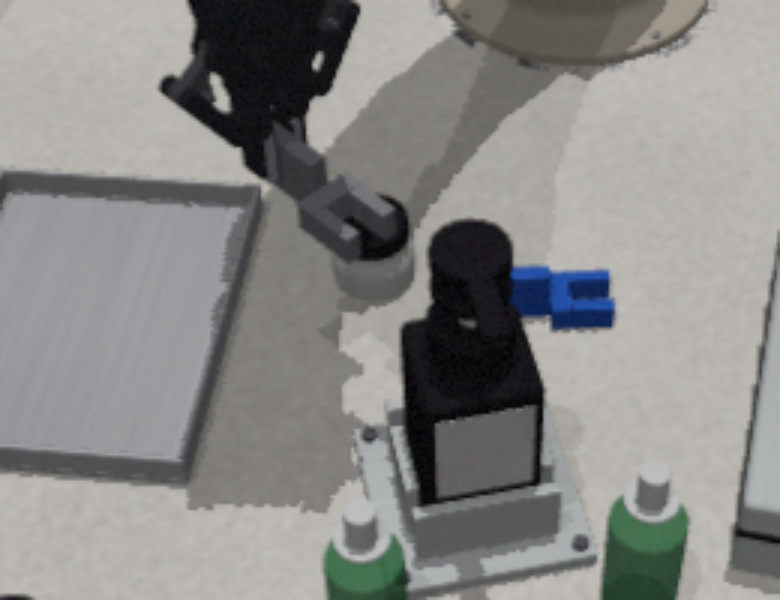

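The crop shows the clip free of the stem, held level by the fin at about (340,200), and the dispenser still in its nest.

Emit:
carry_out(increments=[-0.029, -0.2, 0, 0, 0, 0, 0, -0.029, -0.2, 0, 0, 0, 0, 0, -0.029, -0.2, 0, 0, 0, 0, 0, -0.029, -0.2, 0, 0, 0, 0, 0, -0.029, -0.2, 0, 0, 0, 0, 0])

```text
t: 5.75
position: [452.4, -272.0, 180.9]
orientation: [0.0, 0.887, 0.462, 0.0]
contact_force: [0.2, 0.5, -0.9]
finger_gap: 0.138
grip_force: 34.0
```

Emit:
carry_out(increments=[-0.029, -0.2, -0.1, 0, 0, 0, 0, 0, 0, -0.3, 0, 0, 0, 0, 0, 0, -0.3, 0, 0, 0, 0, 0, 0, -0.25, 0, 0, 0, 0, 0, 0, -0.08, 0, 0, 0, 0])

```text
t: 6.38
position: [447.3, -300.4, 24.5]
orientation: [-0.001, 0.887, 0.462, -0.001]
contact_force: [-0.1, -0.3, -0.2]
finger_gap: 0.135
grip_force: 34.1
```

Emit:
carry_out(increments=[0, 0, -0.04, 0, 0, 0, 0, 0, 0, 0, 0, 0, 0, 0])

```text
t: 6.62
position: [448.0, -301.7, 21.1]
orientation: [0.0, 0.887, 0.462, 0.0]
contact_force: [0.5, -0.1, -0.3]
finger_gap: 0.135
grip_force: 34.1
```

Emit:
carry_out(increments=[0, 0, -0.033, 0, 0, 0, 0, 0, 0, 0, 0, 0, 0, 0])

```text
t: 6.88
position: [447.6, -301.8, 15.9]
orientation: [0.0, 0.887, 0.461, 0.0]
contact_force: [-0.0, 0.2, -0.2]
finger_gap: 0.139
grip_force: 34.1
```

Emit:
carry_out(increments=[0, 0, -0.01, 0, 0, 0, 0, 0, 0, 0, 0, 0, 0, 0])

```text
t: 7.12
position: [447.4, -301.6, 14.0]
orientation: [0.0, 0.887, 0.461, 0.0]
contact_force: [0.4, -0.3, -0.6]
finger_gap: 0.132
grip_force: 34.1
```

Emit:
carry_out(increments=[0, 0, -0.007, 0, 0, 0, 0, 0, 0, 0, 0, 0, 0, 0.2, 0, 0, 0, 0, 0, 0, 0.45, 0, 0, 0, 0, 0, 0, 0.45, 0, 0, 0, 0, 0, 0, 0.45])

```text
t: 7.75
position: [447.4, -301.5, 12.9]
orientation: [-0.0, 0.887, 0.462, -0.0]
contact_force: [-0.3, 0.4, 0.4]
finger_gap: 0.445
grip_force: 0.0
```

Emit:
carry_out(increments=[0, 0, 0.1, 0, 0, 0, 0.45, 0, 0, 0.3, 0, 0, 0, 0.45, 0, 0, 0.4, 0, 0, 0, 0.45, 0, 0, 0.4, 0, 0, 0, 0.3, 0, 0, 0.4, 0, 0, 0, 0])

```text
t: 8.38
position: [446.8, -301.2, 256.0]
orientation: [0.0, 0.887, 0.462, 0.0]
contact_force: [1.3, -1.8, -0.1]
finger_gap: 0.1
grip_force: 0.0
```

Emit:
carry_out(increments=[0, 0, 0.3, 0, 0, 0, 0, 0, 0, 0, 0, 0, 0, 0])

```text
t: 8.62
position: [448.5, -302.0, 302.5]
orientation: [0.003, 0.887, 0.461, 0.002]
contact_force: [0.4, 0.0, 0.3]
finger_gap: 0.001
grip_force: 0.0
```

Run:
```python
from h import *
s=read_state(); im,d=grab_frame("wrist"); cv2.imwrite("pics/w3.png",im); P=wcloud(s,d)
print(s["t"],s["position"],s["contact_force"])
h=P[(P[...,2]>222)&(P[...,2]<236)&(P[...,0]>500)&(P[...,0]<680)&(abs(P[...,1])<130)]; print(len(h),np.median(h,0) if len(h) else 0)
```

```text
8.625 [ 448.48243213 -302.00193831  302.47513537] [0.35248145 0.04757285 0.28095303]
0 0
```

View pics/w3.png

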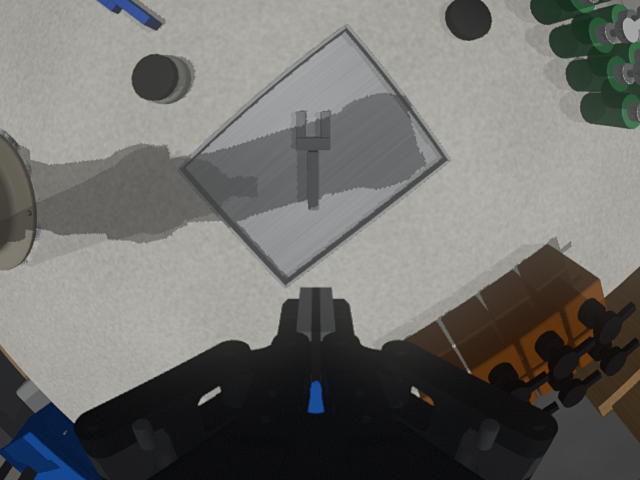

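The clip lies flat inside the tray at (313,155), and the fingers are shut and clear of it.

Emit:
carry_out(increments=[0.0975, 0.262, 0, 0, 0, 0, 0, 0.0975, 0.262, 0, 0, 0, 0, 0, 0.0975, 0.262, 0, 0, 0, 0, 0, 0.0975, 0.262, 0, 0, 0, 0, 0, 0.0975, 0.262, 0, 0, 0, 0, 0])

```text
t: 9.3
position: [519.8, -103.7, 296.7]
orientation: [-0.001, 0.887, 0.462, -0.001]
contact_force: [0.8, -0.5, -0.3]
finger_gap: -0.004
grip_force: 0.0
```

Emit:
carry_out(increments=[0.0975, 0.262, 0, 0, 0, 0, 0, 0.0975, 0.262, 0, 0, 0, 0, 0, 0.0975, 0.262, 0, 0, 0, 0, 0, 0, 0, -0.2, 0, 0, 0, 0, 0, 0, 0, 0, 0, 0, 0])

```text
t: 9.93
position: [562.3, 12.8, 265.2]
orientation: [-0.001, 0.887, 0.462, -0.003]
contact_force: [0.2, 0.2, -0.2]
finger_gap: -0.001
grip_force: 0.0
```

Run:
```python
from h import *
s=read_state(); im,d=grab_frame("wrist"); P=wcloud(s,d)
print(s["t"],s["position"],s["contact_force"])
h=P[(P[...,2]>221)&(P[...,2]<236)&(P[...,0]>500)&(P[...,0]<680)&(abs(P[...,1])<130)]
b=max(((np.sum(np.hypot(h[:,0]-x,h[:,1]-y)<22)-np.sum((np.hypot(h[:,0]-x,h[:,1]-y)<28)&(np.hypot(h[:,0]-x,h[:,1]-y)>24)),x,y) for x in np.arange(552,580) for y in np.arange(0,27)))
print(len(h),np.median(h,0),b)
```

```text
9.925 [562.34076502  12.827422   265.17819412] [ 0.24714428  0.22059877 -0.16687088]
7170 [575.24408438  22.14143223 227.64416347] (np.int64(4334), np.int64(565), np.int64(13))
```

Emit:
carry_out(increments=[0.014, 0, -0.08, 0, 0, 0, 0, 0, 0, -0.08, 0, 0, 0, 0, 0, 0, -0.05, 0, 0, 0, 0, 0, 0, 0, 0, 0, 0, 0])

```text
t: 10.48
position: [566.2, 12.7, 235.7]
orientation: [-0.0, 0.887, 0.461, -0.001]
contact_force: [0.3, 0.6, -0.3]
finger_gap: -0.001
grip_force: 0.0
```

Emit:
carry_out(increments=[0, 0, -0.015, 0, 0, 0, 0, 0, 0, -0.015, 0, 0, 0, 0, 0, 0, 0, 0, 0, 0, 0])

```text
t: 10.85
position: [566.5, 12.9, 231.9]
orientation: [0.0, 0.887, 0.462, -0.0]
contact_force: [0.1, -0.5, 1.0]
finger_gap: -0.001
grip_force: 0.0
```

Emit:
carry_out(increments=[0, 0, -0.015, 0, 0, 0, 0, 0, 0, -0.015, 0, 0, 0, 0, 0, 0, 0, 0, 0, 0, 0])

```text
t: 11.22
position: [566.6, 12.9, 227.5]
orientation: [0.0, 0.887, 0.462, 0.0]
contact_force: [-1.2, -0.7, 4.2]
finger_gap: -0.002
grip_force: 2.3
```

Emit:
carry_out(increments=[0, 0, -0.02, 0, 0, 0, 0, 0, 0, -0.02, 0, 0, 0, 0, 0, 0, -0.02, 0, 0, 0, 0, 0, 0, -0.02, 0, 0, 0, 0, 0, 0, 0, 0, 0, 0, 0])

```text
t: 11.85
position: [566.6, 12.9, 215.8]
orientation: [0.0, 0.887, 0.462, 0.0]
contact_force: [-2.2, -0.6, 7.1]
finger_gap: -0.001
grip_force: 3.8
```

Emit:
carry_out(increments=[0, 0, -0.02, 0, 0, 0, 0, 0, 0, 0, 0, 0, 0, 0])

```text
t: 12.1
position: [566.7, 12.9, 212.9]
orientation: [0.0, 0.887, 0.461, 0.0]
contact_force: [-2.3, -1.2, 8.5]
finger_gap: -0.0
grip_force: 4.1
```

Emit:
carry_out(increments=[0, 0, -0.013, 0, 0, 0, 0, 0, 0, 0, 0, 0, 0, 0])

```text
t: 12.35
position: [566.7, 12.8, 211.1]
orientation: [0.0, 0.887, 0.461, 0.0]
contact_force: [-2.5, -0.6, 8.5]
finger_gap: 0.0
grip_force: 4.4
```

Emit:
carry_out(increments=[0, 0, -0.013, 0, 0, 0, 0, 0, 0, 0, 0, 0, 0, 0])

```text
t: 12.6
position: [566.7, 12.9, 209.2]
orientation: [0.0, 0.887, 0.461, 0.0]
contact_force: [-2.8, -0.6, 9.1]
finger_gap: -0.0
grip_force: 4.6
```

Emit:
carry_out(increments=[0, 0, -0.007, 0, 0, 0, 0, 0, 0, 0, 0, 0, 0, 0])

```text
t: 12.85
position: [566.7, 12.9, 208.2]
orientation: [0.0, 0.887, 0.461, 0.0]
contact_force: [-2.1, -0.5, 9.6]
finger_gap: 0.004
grip_force: 4.7
```

Emit:
carry_out(increments=[0, 0, -0.004, 0, 0, 0, 0, 0, 0, 0, 0, 0, 0, 0])

```text
t: 13.1
position: [566.6, 12.9, 207.7]
orientation: [0.0, 0.887, 0.461, 0.0]
contact_force: [-2.6, -0.8, 9.3]
finger_gap: 0.002
grip_force: 4.9
```

Emit:
carry_out(increments=[0, 0, -0.005, 0, 0, 0, 0, 0, 0, 0, 0, 0, 0, 0])

```text
t: 13.35
position: [566.8, 12.9, 207.6]
orientation: [0.001, 0.887, 0.461, 0.0]
contact_force: [-4.6, -0.8, 17.4]
finger_gap: -0.001
grip_force: 8.4
```

Emit:
carry_out(increments=[0, 0, -0.005, 0, 0, 0, 0, 0, 0, 0, 0, 0, 0, 0])

```text
t: 13.6
position: [566.9, 12.9, 207.5]
orientation: [0.001, 0.887, 0.461, 0.001]
contact_force: [-7.1, -2.6, 23.7]
finger_gap: -0.001
grip_force: 11.8
```

The force jumps at 207.6 mm, so that is the stop. I'll ease off slightly, hold about 1 s, then rise.

Emit:
carry_out(increments=[0, 0, 0.003, 0, 0, 0, 0, 0, 0, 0, 0, 0, 0, 0, 0, 0, 0, 0, 0, 0, 0, 0, 0, 0, 0, 0, 0, 0, 0, 0, 0, 0, 0, 0, 0])

```text
t: 14.22
position: [566.8, 12.9, 207.6]
orientation: [0.001, 0.887, 0.461, 0.001]
contact_force: [-5.6, -1.7, 19.4]
finger_gap: -0.002
grip_force: 9.6
```

Emit:
carry_out(increments=[0, 0, 0, 0, 0, 0, 0, 0, 0, 0, 0, 0, 0, 0, 0, 0, 0, 0, 0, 0, 0, 0, 0, 0, 0, 0, 0, 0])

```text
t: 14.72
position: [566.8, 12.9, 207.5]
orientation: [0.001, 0.887, 0.461, 0.001]
contact_force: [-6.1, -1.0, 19.3]
finger_gap: 0.003
grip_force: 9.6
```

Emit:
carry_out(increments=[0, 0, 0.03, 0, 0, 0, 0, 0, 0, 0.04, 0, 0, 0, 0, 0, 0, 0.05, 0, 0, 0, 0, 0, 0, 0.1, 0, 0, 0, 0, 0, 0, 0.2, 0, 0, 0, 0])

```text
t: 15.35
position: [565.8, 12.7, 268.8]
orientation: [-0.001, 0.887, 0.462, -0.001]
contact_force: [-0.5, -0.7, 0.1]
finger_gap: -0.001
grip_force: 0.0
```

Emit:
carry_out(increments=[-0.15, -0.2, 0.2, 0, 0, 0, 0, -0.2, -0.3, 0.1, 0, 0, 0, 0, -0.2, -0.3, 0, 0, 0, 0, 0, 0, 0, 0, 0, 0, 0, 0])

```text
t: 15.85
position: [481.7, -110.9, 314.2]
orientation: [0.001, 0.889, 0.459, -0.001]
contact_force: [0.8, 0.1, 0.2]
finger_gap: -0.003
grip_force: 0.0
```

Run:
```python
from h import *
for n in ["scene","top"]:
    im,d=grab_frame(n); P=cloud(n,d); cv2.imwrite(f"pics/{n}9.png",im)
    P0=np.load(n+"P.npy")
    for l,Q in (("before",P0),("after",P)):
        m=(np.hypot(Q[...,0]-566,Q[...,1]-12.5)<20)&(Q[...,2]>195); print(n,l,m.sum(),np.median(Q[m][:,2]) if m.any() else 0)
```

```text
scene before 428 226.4543375411314
scene after 425 226.49139214356921
top before 468 227.95709731839554
top after 461 227.78755535741436
```

View pics/scene9.png

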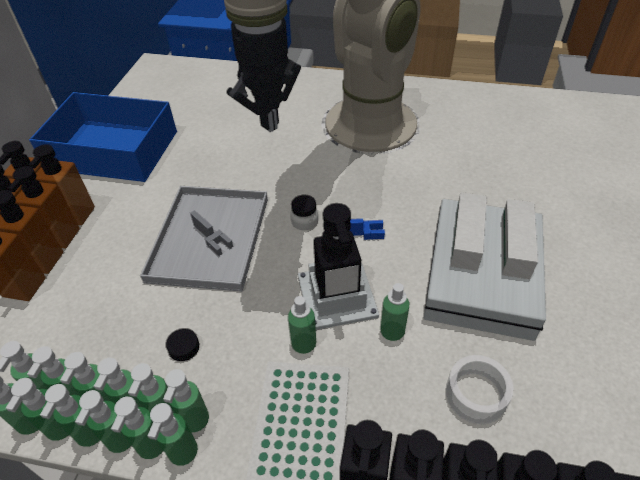

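The clip lies in the tray at (212,232), the pump head is back at its rest height, and everything else is where it was.

```bash
python3 -c "
from workcell import *
print(sign_off())"
```

```text
the job is handed in; nothing more can be done
None
```

The job is handed in: the grey clip is lying in the steel tray, the pump head was then pressed to its stop (peak about 25 N), held for about a second and came back up to its rest height, and nothing else was moved.

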